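# Centre the shaker on the portion scale's small pan

## Robot

A 6-joint arm with a two-finger parallel gripper is mounted at the origin on a cart in front of the work surface, level with it; the furniture and walls round the work are solid. World frame = base frame: x ahead of the robot, y to its left, z up, the work surface at z = 0. Lengths are in mm, angles in rad, forces in N, time in s.
With the tool pointing down it reaches from about 325 to 850 mm from the base axis. Payload 15.5 kg.
Tool frame: the origin (TCP) lies at the very end of the fingers, on their centre line; the grasp point (between the pads) lies 19 mm behind it (arm.grip_point_offset is the distance from the TCP to the grasp point, in mm); z points along the fingers, y is the line along which they close (so a half turn about z gives the same grasp; the last joint's range is limited). The gripper opens to 91 mm and grips with 3 to 60 N. Pads are 32 mm wide; open, the fingers measure 118 mm over their backs; the gripper's body (76 mm by 178 mm) begins 60 mm behind the grasp point.
Start: joints at [1.01, 0.494, 1.345, -0, 1.302, -0.096], TCP at [280.148, 558.698, 213.915] pointing down, gripper open.
Joint ranges: [-2.91, 2.91], [-0.82, 2.16], [0.22, 2.67], [-1.22, 4.37], [0.12, 2.79], [-3.08, 3.08]. Speed limits (rad/s): [1.89, 1.89, 2.57, 3.01, 3.01, 3.01].

## Interface

Orientations are given as a unit quaternion [x, y, z, w].
In Python, from station import arm gives the robot as it stands.
- The arm moves only by the tool drive_tool, never from a script. Its argument "plan" is a list of rows, each a list of 5 numbers: the shift along the tool's x, y, z in units of 40 mm (1.0 is 40 mm), then the turn about the tool's z in units of 5 degrees (1.0 is 5 degrees), then the opening in per cent of the stroke, from 0 (shut) to 100 (fully open). In form: [[dx, dy, dz, twist, gripper], ...]. A call has 1 to 8 rows; each row is the pose to reach, as a shift and turn from the pose commanded when the call began, along the tool's axes at that moment; what a row does not reach only later rows make up. A row lasts 1/12 s, in which the tool goes at most 41.7 mm and 7.16 degrees, less where a joint would pass 70% of its speed; a pose out of reach is approached as far as the arm can. A call with a gripper value outside its range is refused whole. The fingers move at their own pace and stop on an object; "force" is the grip in N (left out, the last holds). Time passes only in rows, so rows that repeat a pose let the fingers close. It gives the time, the measured TCP pose, the force, the opening and the grip force at its end, in the units of the state.
- arm.get_obs(): the state, without advancing time (a new reading comes with each control period).
- arm.get_image(name): name is "scene" or "top" or "wrist"; returns a dict with "color" (420x560x3 uint8, red, green, blue), "fov_y" (degrees; the focal length in pixels is half the picture's height over the tangent of half this angle, whatever the lens; pixels are square), "cx", "cy" (the principal point, pixels), "R" (3x3) and "t" (3): a world point X has camera coordinates R X + t; the wrist camera has in their place "T_tool_cam" (4x4, takes a point from camera to tool coordinates, whose origin is the TCP and whose axes are the flange's). Camera axes: x right, y down, z forward; pixel columns grow to the right and rows downward; lengths in mm; the calibration is good to about 2 mm. A picture is of the moment at which its call begins: read the wrist's pose just before it. There is no depth.
- arm.hand_in(): hands the job in; it is judged then, once.
Trained networks look in a picture, given as the dict that the camera call returned (one of the last four; its "shot" number tells which), for a name from the list of things; names that differ only in an ending like _2 or _b are one class to them, and where a whole thing is asked for, a point or a joint stands for the part that bears it (a point fixed in the world has none). Each returns a list of dicts, best first, with "conf" (0 to 1); they miss things now and then, are a little off and sometimes report something else, mostly with a low value. They report only what shows in the picture. A call takes as long as a camera call. They do not tell look-alikes from the thing itself.
- arm.look_for(name, picture): "centre" ([x, y, z] in mm, in the coordinates of the camera as it stood for that picture, good to about 4 mm: the middle of the surface that is visible of it).
- arm.masks_of(name, picture): "region" (420x560 bool, what is visible of it).
The state is a dict: "time": time; "joint_positions": joint angles; "joint_vel": joint speeds; "joint_torque": joint torques, N m; "tool_pos": TCP position; "ee_rot": TCP orientation; "ft_force": force on the tool from outside, world axes, zero at the start; "ft_torque": the same for the moment, N m; "finger_gap": finger opening in mm; "grip_force": force on a finger pad.
Only numpy, scipy, OpenCV 4.12 (cv2) and the standard library are available. Lean on these libraries where they do the work, as an engineer would, in place of code of your own. Each camera call takes 0.05 s, during which the arm holds its last target. There are 200 camera calls.

## Task

The steel shaker that stands on the small round pan of the portion scale sits off centre and overhangs the pan's edge. With light taps or nudges of the fingers on its side, low down so that it does not tip, slide it to the middle of the pan, so that an even rim of pan shows all round; do not grip it or lift it, and leave everything else where it stands.

Things in the scene. Friction and masses are not known exactly. Their poses are not given: they have to be found in the camera images.
- shaker_foot (a point): Centre of the underside of the shaker to be centred, at the height of the pan's top. A closed steel cylinder with a perforated screw cap, upright on the pan. Body 65 mm in diameter up to 74 mm height; the cap above, up to 96 mm, is 68 mm wide, so an upright face meets the cap first and tips the shaker: lean the fingers away from it and push with the tips on the lower 25 mm.
- pan_top (a point): Centre of the top face of the scale's round flat steel pan, 84 mm in diameter and 6 mm thick, without a rim, 62 mm above the worktop on a stalk of 40 mm diameter. Pan and scale do not move.
- scale: Portion scale under the pan, fixed: a low white body 170 x 150 mm, highest part beside the stalk 38 mm above the worktop. Origin: centre of its underside; x points to its back, away from the display.
- other_shaker: A second shaker of the same kind, 69 mm in diameter and 96 mm high, standing on the worktop; bystander. Origin: centre of its underside.
- timer: Round kitchen timer, 62 mm in diameter and 54 mm high, on the worktop; bystander. Origin: centre of its underside.
- forming_ring: Open steel forming ring, 64 mm in diameter and 36 mm high, on the worktop; bystander. Origin: centre of its underside.
- bowl: Small steel bowl, 115 mm in diameter and 38 mm high, on the worktop; bystander. Origin: centre of its underside.
- shaker: The body of that shaker; same point as point shaker_foot, z up along the shaker. Mass 0.18 to 0.36 kg. It slides on the pan by dry friction and stays where it is left; about 1 to 3 N slide it, 12 N is too much. At the start it is 18 to 27 mm off the pan's centre, toward the robot or to a side.
Mind the look-alikes: they are no part of the job. What is shaped like the shaker but purple is not meant.

How it is judged (in metres and radians):
At the end, for the whole second after the job is handed in: The shaker stands upright and still on the pan, its centre within 8 mm of the pan's centre, and the bystanders are within 15 mm of where they stood (horizontal distance between shaker_foot and pan_top below 0.008 m and distance between shaker_foot and pan_top below 0.009 m and angle between shaker's own z axis and vertical below 0.04 rad and linear speed of shaker below 0.01 m/s and angular speed of shaker below 0.1 rad/s and distance of each of other_shaker, timer, forming_ring, bowl from where it was at the start of the episode below 0.015 m); the robot touches nothing.
It fails at once if the shaker was tipped or knocked over (leaned more than about 14 degrees) (angle between shaker's own z axis and vertical above 0.25 rad).
It fails at once if the shaker was lifted off the pan (its underside more than 10 mm above it) (z of shaker_foot in the frame of pan_top above 0.01 m).
It fails at once if the shaker fell off the pan (z of shaker_foot in the frame of pan_top below -0.012 m).
It fails at once if the shaker was gripped or pushed hard (more than 12 N from the fingers) (contact force between the fingers and shaker above 12 N).
It fails at once if a bystander was disturbed (moved more than 15 mm) (distance of any of other_shaker, timer, forming_ring, bowl from where it was at the start of the episode above 0.015 m).
It also fails if it takes over 48 s, if anything falls off the work surface, if the arm or the gripper's body presses on something with over 40 N, if the wrist force passes 120 N, or if a joint passes its speed limit or range.

## Working session

There is one attempt and no reset: what is moved stays moved. The work goes in short steps, Python scripts to look and compute and a tool call to move; the robot and the scene stay as the last step left them, time stands still between calls to the robot, and variables do not carry over. Pictures are saved under pics/ and viewed, at most 10 in all, crops included, and the job is handed in when it is done.

Besides the shell and the picture viewer there is one more tool, called after "Request:" in YAML: its name, and indented under it one key for each argument. drive_tool: Moves the arm, as the interface text tells. Its arguments: {"type":"object","properties":{"plan":{"type":"array"},"force":{"type":"number"}},"required":["plan"]}

```bash
mkdir -p pics
cat > h.py <<'E'
import numpy as np, cv2
from scipy.spatial.transform import Rotation as Ro
from station import arm
def K(p):
    f=210/np.tan(np.radians(p["fov_y"])/2); return f,p["cx"],p["cy"]
def Rt(p,o=None):
    if "R" in p: return np.array(p["R"]),np.array(p["t"])
    T=np.eye(4);T[:3,:3]=Ro.from_quat(o["ee_rot"]).as_matrix();T[:3,3]=o["tool_pos"]
    M=np.linalg.inv(T@np.array(p["T_tool_cam"]));return M[:3,:3],M[:3,3]
def ray(p,u,v,z,o=None):
    f,cx,cy=K(p);R,t=Rt(p,o);c=-R.T@t;d=R.T@np.array([(u-cx)/f,(v-cy)/f,1]);return c+d*(z-c[2])/d[2]
def proj(p,X,o=None):
    f,cx,cy=K(p);R,t=Rt(p,o);q=np.atleast_2d(X)@R.T+t;return np.c_[f*q[:,0]/q[:,2]+cx,f*q[:,1]/q[:,2]+cy]
def save(p,n): cv2.imwrite("pics/"+n,p["color"][:,:,::-1])
E
python3 - <<'E'
from h import *
o=arm.get_obs();print(o["time"],o["tool_pos"],o["ee_rot"],o["finger_gap"])
ims=[]
for n in ["scene","top"]:
    p=arm.get_image(n);ims.append(p["color"]);R,t=Rt(p);print(n,-R.T@t,K(p))
    for k in ["shaker","other_shaker","pan_top","scale","timer","forming_ring","bowl"]:
        print(k,[(np.round(R.T@(np.array(d["centre"])-t)),round(d["conf"],2)) for d in arm.look_for(k,p)][:4])
cv2.imwrite("pics/a.png",cv2.resize(np.vstack(ims),None,fx=.714,fy=.714)[:,:,::-1])
save(dict(color=ims[0]),"s.png");save(dict(color=ims[1]),"t.png")
E
```

```text
0.0 [279.94679674 558.35834061 213.32319142] [ 2.30308645e-01  9.73117432e-01 -5.94161084e-04 -1.97830000e-04] 91.58463164371267
scene [-428.80803184 -877.92995853  768.33268007] (np.float64(462.37490558559165), 282.45811783560725, 208.0063883651347)
shaker [(array([ 456., -351.,   63.]), 0.89), (array([ 504., -570.,   20.]), 0.61), (array([ 484., -205.,  124.]), 0.58)]
other_shaker [(array([ 378., -456.,   69.]), 0.97)]
pan_top []
scale [(array([ 481., -196.,   31.]), 0.9)]
timer [(array([ 551., -441.,   27.]), 0.62)]
forming_ring [(array([351., 175.,  21.]), 0.66)]
bowl [(array([ 503., -574.,   20.]), 0.82), (array([ 482., -197.,  128.]), 0.48)]
top [ 210.38235064 -165.04217156 1426.74661369] (np.float64(517.3616410438137), 276.1315574660816, 216.84797430647401)
shaker [(array([ 499., -187.,  150.]), 0.95), (array([ 467., -332.,   94.]), 0.57)]
other_shaker [(array([ 394., -442.,   94.]), 0.97)]
pan_top [(array([ 517., -149.,   64.]), 0.59)]
scale [(array([ 501., -166.,   33.]), 0.76)]
timer [(array([ 565., -426.,   43.]), 0.78)]
forming_ring [(array([357., 192.,  26.]), 0.7)]
bowl [(array([ 486., -589.,   12.]), 0.69)]
```

View pics/a.png

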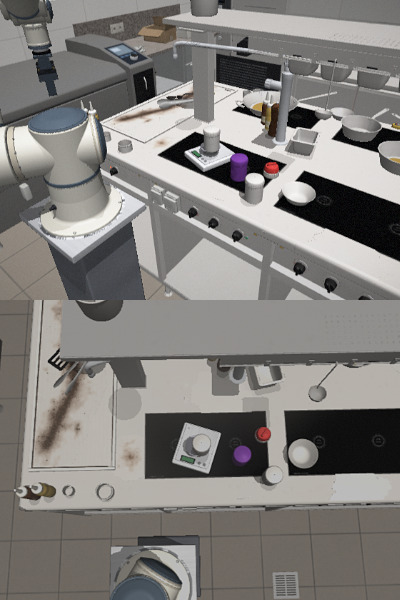

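The scale is at about (200,440) in the top view, with the steel shaker on it and the purple look-alike to its right. I'll take enlarged crops of both views next.

Run:
```python
import cv2,numpy as np
s=cv2.imread("pics/s.png");t=cv2.imread("pics/t.png")
a=cv2.resize(s[165:245,250:330],(400,400),interpolation=3);b=cv2.resize(t[160:240,230:310],(400,400),interpolation=3)
cv2.imwrite("pics/b.png",np.hstack([a,b]))
```

```text
(no output)
```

View pics/b.png

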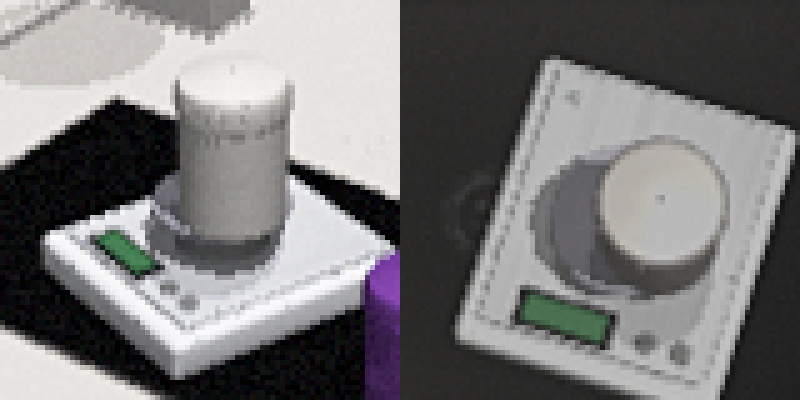

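Run:
```python
from h import *
p=arm.get_image("top")
s=ray(p,282.4,200,158);c=ray(p,272.6,204.4,62);print("sh",s,"pan",c)
R=Ro.from_quat(arm.get_obs()["ee_rot"]).as_matrix();print(R)
tgt=np.array([400,-190,330]);print((R.T@(tgt-arm.get_obs()["tool_pos"]))/40)
w=arm.get_image("wrist");T=np.array(w["T_tool_cam"]);print(T,K(w))
```

```text
sh [ 504.42527294 -187.8203765   158.        ] pan [ 515.04818903 -162.77813233   62.        ]
[[-8.93937461e-01  4.48191716e-01 -2.90483039e-05]
 [ 4.48191717e-01  8.93937461e-01 -1.83467251e-05]
 [ 1.77445168e-05 -2.94200341e-05 -9.99999999e-01]]
[-11.06812176 -15.38896534  -2.90173029]
[[ 6.99999305e-04 -9.63665410e-01 -2.67111375e-01  7.62975920e+01]
 [ 9.99999502e-01  4.84464632e-04  8.72808758e-04 -1.38375485e-01]
 [-7.11689595e-04 -2.67111853e-01  9.63665269e-01 -1.70430715e+02]
 [ 0.00000000e+00  0.00000000e+00  0.00000000e+00  1.00000000e+00]] (np.float64(350.83479271664413), 281.2163816995649, 208.89419983465086)
```

Request:
drive_tool:
  plan:
    - [0,0,-1,0,100]
    - [-0.6,-0.6,-1.5,0,100]
    - [-1.3,-1.4,-1.5,0,100]
    - [-2,-2.1,-1.5,0,100]
    - [-2.7,-2.8,-1.5,0,100]
    - [-3.4,-3.5,-1.5,0,100]
    - [-4.1,-4.2,-1.5,0,100]
    - [-4.8,-5,-1.5,0,100]

```text
time: 1.57
tool_pos: [362.3, 293.2, 274.1]
ee_rot: [0.23, 0.973, 0.0, 0.0]
ft_force: [1.2, -0.6, -0.2]
finger_gap: 91.1
grip_force: 0.0
```

Request:
drive_tool:
  plan:
    - [-0.7,-0.7,0,0,100]
    - [-1.4,-1.4,0,0,100]
    - [-2.1,-2.1,0,0,100]
    - [-2.8,-2.9,0,0,100]
    - [-3.5,-3.6,0,0,100]
    - [-4.2,-4.4,0,0,100]
    - [-4.9,-5.1,0,0,100]
    - [-5.5,-5.8,0,0,100]

```text
time: 2.23
tool_pos: [455.1, -13.7, 274.2]
ee_rot: [0.231, 0.973, -0.0, 0.001]
ft_force: [1.4, 1.0, -0.4]
finger_gap: 91.3
grip_force: 0.0
```

Run:
```python
from h import *
o=arm.get_obs();print(o["time"],o["tool_pos"],o["ee_rot"],o["joint_positions"],o["joint_vel"])
R=Ro.from_quat(o["ee_rot"]).as_matrix();print((R.T@(np.array([506,-180,270])-o["tool_pos"]))/40)
```

```text
2.2333 [455.14255155 -13.74762634 274.21775867] [ 2.30561532e-01  9.73057618e-01 -5.39241346e-06  5.02271670e-04] [-1.61396569e-01  1.88638883e-01  1.65148880e+00 -8.53796241e-05
  1.30046375e+00 -1.26686063e+00] [-0.90967984  0.1579067  -0.2088133   0.00434452  0.05154094 -0.90552094]
[-3.00108976 -3.14395276  0.10768981]
```

Request:
drive_tool:
  plan:
    - [-0.7,-0.7,0,0,100]
    - [-1.4,-1.4,0,0,100]
    - [-2.0,-2.1,0,0,100]
    - [-2.5,-2.7,0,0,100]
    - [-2.9,-3.1,0,0,100]
    - [-3,-3.2,0,0,100]
    - [-3,-3.2,0,0,100]
    - [-3,-3.2,0,0,100]

```text
time: 2.9
tool_pos: [504.2, -179.1, 273.8]
ee_rot: [0.231, 0.973, 0.0, -0.0]
ft_force: [-0.7, 0.7, -0.5]
finger_gap: 91.0
grip_force: 0.0
```

Run:
```python
from h import *
o=arm.get_obs();print(o["time"],o["tool_pos"],o["ee_rot"],np.abs(o["joint_vel"]).max())
p=arm.get_image("wrist");save(p,"w1.png");np.savez("w1.npz",**{k:v for k,v in p.items()})
R,t=Rt(p,o)
for k in ["shaker","pan_top"]:
    print(k,[(np.round(R.T@(np.array(d["centre"])-t)),round(d["conf"],2)) for d in arm.look_for(k,p)][:4])
a=np.linspace(0,2*np.pi,60)
im=p["color"][:,:,::-1].copy()
for c,r,z,col in [((504,-188),34,158,(0,0,255)),((515,-163),42,62,(0,255,0))]:
    q=proj(p,np.c_[c[0]+r*np.cos(a),c[1]+r*np.sin(a),0*a+z],o);cv2.polylines(im,[q.astype(int)],True,col,1)
cv2.imwrite("pics/w1o.png",cv2.resize(im,(800,600)))
```

```text
2.9 [ 504.2028067  -179.05571088  273.77017625] [ 2.30514349e-01  9.73068876e-01  1.83602449e-04 -2.53282082e-04] 0.02076951866762566
shaker [(array([ 470., -324.,   95.]), 0.88), (array([ 501., -182.,  155.]), 0.68)]
pan_top [(array([ 515., -147.,   61.]), 0.83)]
```

View pics/w1o.png

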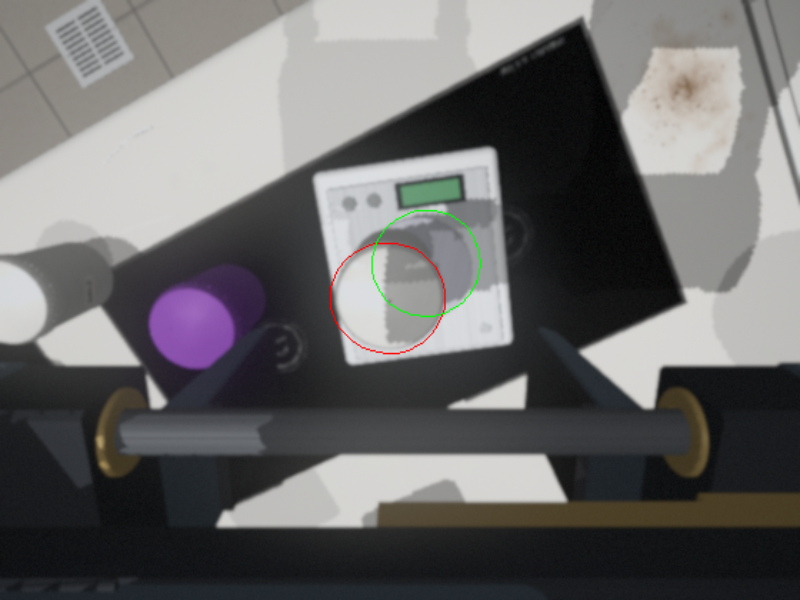

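The overlay circles fit: the shaker is at (504,-188) and the pan at (515,-163), so it has to move about 27 mm along tool +y. I'll lower the open fingers around it without gripping, so that one pad pushes it low down.

Request:
drive_tool:
  plan:
    - [-0.1,-0.2,0.7,0,100]
    - [-0.1,-0.2,1.4,0,100]
    - [-0.1,-0.2,1.9,0,100]
    - [-0.1,-0.2,2.3,0,100]
    - [-0.1,-0.2,2.6,0,100]
    - [-0.1,-0.2,2.6,0,100]

```text
time: 3.55
tool_pos: [503.3, -187.0, 168.0]
ee_rot: [0.23, 0.973, 0.0, -0.002]
ft_force: [-0.3, -0.7, -1.0]
finger_gap: 91.1
grip_force: 0.0
```

Run:
```python
from h import *
o=arm.get_obs();print(o["time"],o["tool_pos"],o["ft_force"])
p=arm.get_image("wrist")
a=np.linspace(0,2*np.pi,60)
im=p["color"][:,:,::-1].copy()
for c,r,z,col in [((504,-188),34,158,(0,0,255)),((515,-163),42,62,(0,255,0))]:
    q=proj(p,np.c_[c[0]+r*np.cos(a),c[1]+r*np.sin(a),0*a+z],o);cv2.polylines(im,[q.astype(int)],True,col,1)
cv2.imwrite("pics/w2o.png",cv2.resize(im,(800,600)))
```

```text
3.55 [ 503.25109908 -186.98706861  167.99372056] [-0.32561277 -0.6833537  -0.98579435]
```

View pics/w2o.png

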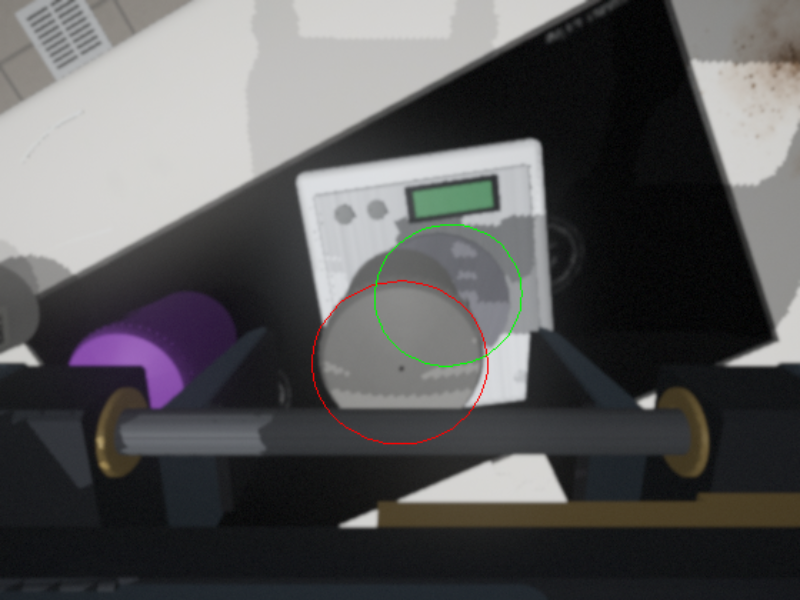

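Request:
drive_tool:
  plan:
    - [0,0,0.6,0,100]
    - [0,0,1.1,0,100]
    - [0,0,1.5,0,100]
    - [0,0,1.8,0,100]
    - [0,0,1.95,0,100]
    - [0,0,2.05,0,100]
    - [0,0,2.1,0,100]
    - [0,0,2.1,0,100]

```text
time: 4.27
tool_pos: [504.8, -188.5, 86.4]
ee_rot: [0.23, 0.973, -0.0, 0.0]
ft_force: [0.4, -0.1, -0.7]
finger_gap: 91.1
grip_force: 0.0
```

Run:
```python
from h import *
o=arm.get_obs();print(o["time"],o["tool_pos"],o["ft_force"])
R=Ro.from_quat(o["ee_rot"]).as_matrix()
for c in [(504.4,-187.8,84),(515,-163,84)]: print(R.T@(np.array(c)-o["tool_pos"]))
p=arm.get_image("wrist");save(p,"w3.png");s=arm.get_image("scene")
a=cv2.resize(s["color"][150:250,240:340],(375,375),interpolation=3)
b=cv2.resize(p["color"],(500,375))
cv2.imwrite("pics/w3o.png",cv2.resize(np.hstack([a,b]),(800,343))[:,:,::-1])
```

```text
4.2667 [ 504.81013144 -188.47931636   86.44268266] [ 0.39961814 -0.06884983 -0.71519751]
[0.67287852 0.42349911 2.44218347]
[ 2.30817662 27.3442309   2.44152399]
```

View pics/w3o.png

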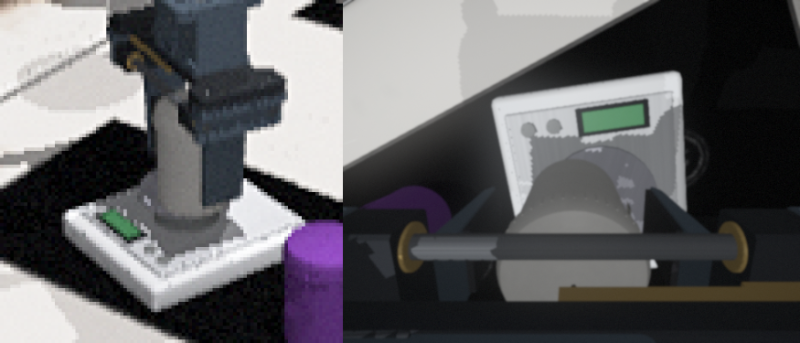

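The shaker stands between the open fingers without contact. I'll push slowly toward +y.

Request:
drive_tool:
  plan:
    - [0,0.08,0,0,100]
    - [0,0.14,0,0,100]
    - [0,0.19,0,0,100]
    - [0,0.22,0,0,100]
    - [0,0.25,0,0,100]
    - [0,0.28,0,0,100]
    - [0,0.31,0,0,100]
    - [0,0.34,0,0,100]

```text
time: 5.03
tool_pos: [510.6, -176.4, 85.9]
ee_rot: [0.23, 0.973, -0.0, -0.0]
ft_force: [-0.7, -1.6, 0.8]
finger_gap: 91.5
grip_force: 0.9
```

Request:
drive_tool:
  plan:
    - [0,0.03,0,0,100]
    - [0,0.06,0,0,100]
    - [0,0.09,0,0,100]
    - [0,0.12,0,0,100]
    - [0,0.15,0,0,100]
    - [0,0.18,0,0,100]
    - [0,0.21,0,0,100]
    - [0,0.24,0,0,100]

```text
time: 5.7
tool_pos: [514.9, -167.6, 85.9]
ee_rot: [0.23, 0.973, 0.0, -0.0]
ft_force: [-0.9, -1.2, 1.7]
finger_gap: 91.0
grip_force: 1.0
```

Run:
```python
from h import *
o=arm.get_obs();print(o["time"],o["tool_pos"],o["ft_force"])
p=arm.get_image("wrist");s=arm.get_image("scene")
a=cv2.resize(s["color"][150:250,240:340],(375,375),interpolation=3)
b=cv2.resize(p["color"],(500,375))
cv2.imwrite("pics/w4o.png",cv2.resize(np.hstack([a,b]),(800,343))[:,:,::-1])
```

```text
5.7 [ 514.92712067 -167.62670695   85.92580935] [-0.90284294 -1.15721984  1.65108285]
```

View pics/w4o.png

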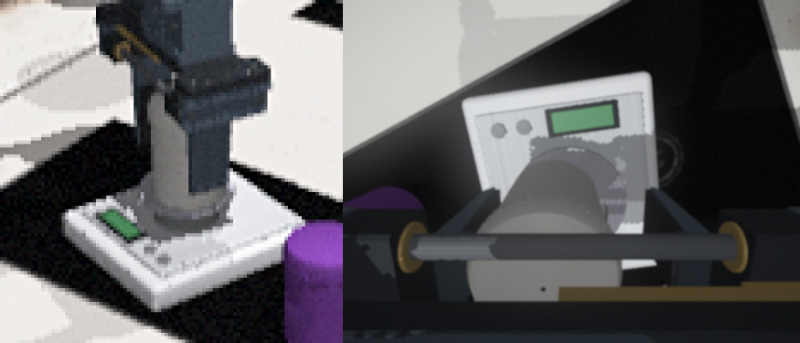

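The shaker slides upright under about 1.5 N. I'll push about 11 mm more, then back off, rise and measure.

Request:
drive_tool:
  plan:
    - [0,0.04,0,0,100]
    - [0,0.08,0,0,100]
    - [0,0.12,0,0,100]
    - [0,0.16,0,0,100]
    - [0,0.2,0,0,100]
    - [0,0.24,0,0,100]
    - [0,0.28,0,0,100]
    - [0,0.28,0,0,100]

```text
time: 6.47
tool_pos: [520.0, -157.4, 85.9]
ee_rot: [0.23, 0.973, 0.0, 0.0]
ft_force: [0.3, -1.6, 0.7]
finger_gap: 90.8
grip_force: 0.6
```

Request:
drive_tool:
  plan:
    - [0,-0.1,0,0,100]
    - [0,-0.25,0,0,100]
    - [0,-0.28,-0.4,0,100]
    - [0,-0.28,-1.2,0,100]
    - [0,-0.28,-2.0,0,100]
    - [0,-0.28,-2.8,0,100]
    - [0,-0.28,-3.5,0,100]
    - [0,-0.28,-4.2,0,100]

```text
time: 7.13
tool_pos: [514.4, -168.1, 255.6]
ee_rot: [0.23, 0.973, 0.0, 0.0]
ft_force: [0.5, -0.4, -0.2]
finger_gap: 91.4
grip_force: 0.0
```

Request:
drive_tool:
  plan:
    - [-0.7,0,0,0,100]
    - [-1.3,0,0,0,100]
    - [-1.3,0,0,0,100]
    - [-1.3,0,0,0,100]

```text
time: 7.47
tool_pos: [561.5, -191.8, 253.4]
ee_rot: [0.231, 0.973, 0.0, -0.0]
ft_force: [-0.9, 0.5, -0.3]
finger_gap: 91.0
grip_force: 0.0
```

Run:
```python
from h import *
o=arm.get_obs();print(o["time"],o["tool_pos"],o["ft_force"])
p=arm.get_image("wrist");save(p,"w5.png")
q=proj(p,[515,-163,62],o)[0].astype(int);print(q)
u,v=q; x0,y0=max(u-70,0),max(v-60,0);c=p["color"][y0:y0+120,x0:x0+140,::-1];print(x0,y0)
t=arm.get_image("top");save(t,"t5.png");d=t["color"][175:235,242:312,::-1]
cv2.imwrite("pics/w5o.png",np.hstack([cv2.resize(c,(466,400),interpolation=3),cv2.resize(d,(330,400),interpolation=3)]))
```

```text
7.4667 [ 561.49457403 -191.77819706  253.44171789] [-0.92562612  0.53014838 -0.27741891]
[285 134]
215 74
```

View pics/w5o.png

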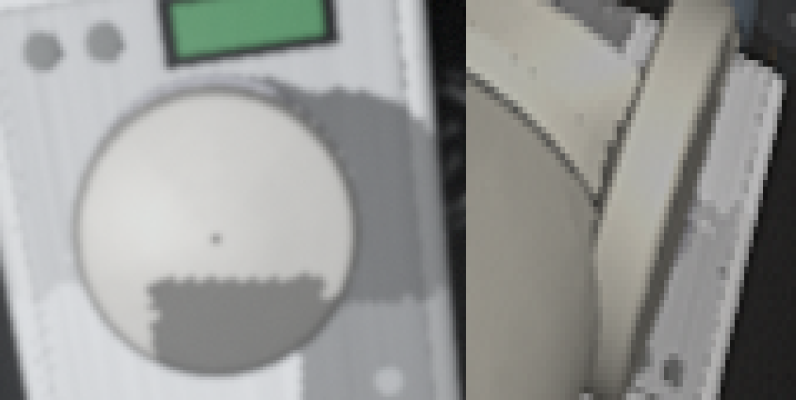

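```bash
cat > f.py <<'E'
from h import *
o=dict(tool_pos=np.array([561.4946,-191.7782,253.4417]),ee_rot=arm.get_obs()["ee_rot"])
p=dict(np.load("w1.npz",allow_pickle=True))
print("shaker now",ray(p,279.9,144.6,158,o))
o1=dict(tool_pos=np.array([504.2028,-179.0557,273.7702]),ee_rot=[2.30514349e-01,9.73068876e-01,1.83602449e-04,-2.53282082e-04])
a=np.linspace(0,2*np.pi,90)
def crop(n,x0,y0,w,h,oo,S):
    im=cv2.resize(cv2.imread("pics/"+n)[y0:y0+h,x0:x0+w],None,fx=S,fy=S,interpolation=3)
    for pc,col in [((515,-163),(0,255,0))]:
        q=(proj(p,np.c_[pc[0]+42*np.cos(a),pc[1]+42*np.sin(a),0*a+62],oo)+.5-[x0,y0])*S
        for k in q[::3]: cv2.circle(im,tuple(k.astype(int)),1,col,-1)
    return im
A=crop("w1.png",230,130,110,130,o1,4);B=crop("w5.png",230,85,90,130,o,4)
cv2.imwrite("pics/c.png",np.hstack([A,B]))
E
python3 f.py
```

```text
shaker now [ 514.03228978 -168.98654196  158.        ]
```

View pics/c.png

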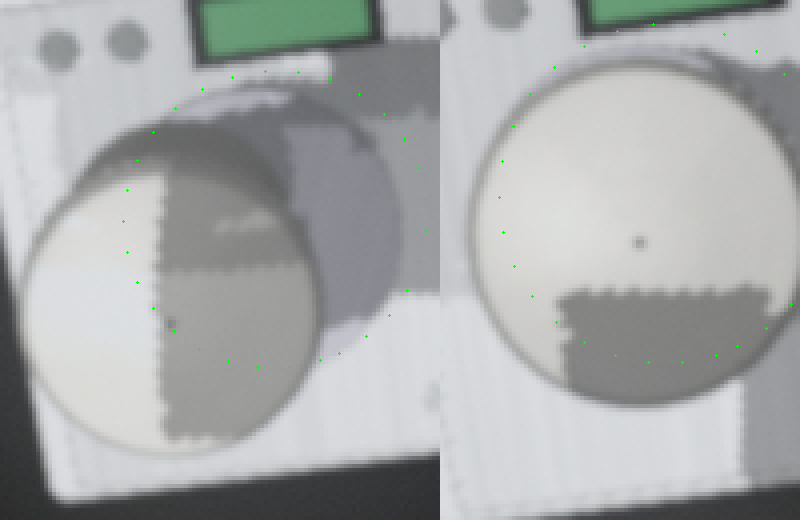

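The left view, taken before the push, shows the real pan edge: right at x≈403, top at y≈86, lower right at (330,357). I'll fit the circle to these points.

```bash
cat >> f.py <<'E'
from scipy.optimize import least_squares
def fit(pts,x0,y0,oo):
    W=np.array([ray(p,x0+u/4-.5,y0+v/4-.5,62,oo)[:2] for u,v in pts])
    r=least_squares(lambda c:np.hypot(*(W-c).T)-42,[515,-163]);print(r.x,np.round(r.fun,1))
fit([(403,230),(375,145),(340,108),(265,85),(225,88),(395,280),(365,333),(330,357)],230,130,o1)
print("shaker w1",ray(p,230+171/4-.5,130+323/4-.5,158,o1))
fit([(120,65),(160,50),(210,45),(260,50),(305,75)],230,85,o)
print("shaker w5",ray(p,230+200/4-.5,85+242/4-.5,158,o))
T=cv2.imread("pics/t.png")
E
python3 f.py
```

```text
shaker now [ 514.03228978 -168.98654196  158.        ]
[ 515.48387551 -170.12281773] [-0.3 -0.2  0.5 -0.1 -0.3 -0.1  0.5 -0.4]
shaker w1 [ 504.57921046 -187.57960217  158.        ]
[ 516.63551733 -169.26548425] [ 0.4 -0.2 -0.6  0.3  0.1]
shaker w5 [ 514.16242194 -169.38705149  158.        ]
```

The fitted pan centre is (515.5 to 516.6, -170), residuals within 0.6 mm. The shaker is now at (514,-169), about 2 mm off. I'll retreat and confirm from the fixed cameras.

Request:
drive_tool:
  plan:
    - [0.3,0.7,-0.2,0,100]
    - [0.7,1.4,-0.4,0,100]
    - [1.1,2.2,-0.4,0,100]
    - [1.5,3.0,-0.4,0,100]
    - [1.9,3.8,-0.4,0,100]
    - [2.3,4.6,-0.4,0,100]
    - [2.8,5.5,-0.4,0,100]
    - [2.8,5.5,-0.4,0,100]

```text
time: 8.23
tool_pos: [558.1, 61.8, 269.9]
ee_rot: [0.228, 0.974, 0.001, -0.001]
ft_force: [0.2, 0.4, 0.4]
finger_gap: 91.1
grip_force: 0.0
```

Run:
```python
from h import *
a=np.linspace(0,2*np.pi,90);out=[]
for n,(x0,y0) in [("scene",(255,165)),("top",(240,165))]:
    p=arm.get_image(n);S=6
    im=cv2.resize(p["color"][y0:y0+66,x0:x0+66,::-1],None,fx=S,fy=S,interpolation=3)
    q=(proj(p,np.c_[515.8+42*np.cos(a),-169.8+42*np.sin(a),0*a+62])+.5-[x0,y0])*S
    for k in q[::3]: cv2.circle(im,tuple(k.astype(int)),1,(0,255,0),-1)
    out.append(im)
cv2.imwrite("pics/d.png",np.hstack(out))
o=arm.get_obs();print(o["time"],o["tool_pos"],np.abs(o["joint_vel"]).max())
```

```text
8.3333 [558.83204305  57.15772257 269.90393146] 0.04889205977685358
```

View pics/d.png

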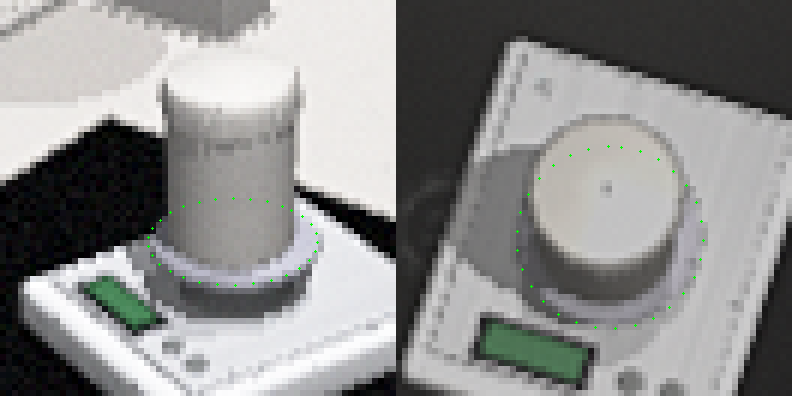

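The green pan circle fits in both views. In the scene view the rim is about 18 px on the left and 23 px on the right, at 6x zoom, so the shaker is within about 1 to 2 mm of centre. I'll hand in.

```bash
python3 -c "
from station import arm
print(arm.hand_in())"
```

```text
the job is handed in; nothing more can be done
None
```

I pushed the shaker to within about 2 mm of the pan's centre by my camera measurements, with no grip or lift, and handed the job in; no verdict came back.

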